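Turn the brush in its slanted stand

TASK

Two slanted wooden stands each hold a flat brush. One brush was put away the wrong way, bristles down in the pocket with its handle sticking out: draw it out, turn it end for end and put it back into the same stand handle first, well down in the pocket, so that its bristles are up, and let go. Leave the other brush, which already stands handle-down, where it is.

Things in the scene. Friction and masses are not known exactly. Their poses are not given: they have to be found in the camera images.
- turned_brush_mid (a point): The wrongly stored flat brush (bristles down in its pocket), orange handle, 199 mm long, 12 thick, handle 16 wide, 35 g. Point: middle of its length, width and thickness, 25 mm outside the mouth; also 25 mm outside when fully home the other way round. Here the brush is 16 to 28 mm wide (bristle half 28 wide from 6 mm on the handle side). x runs handle to bristles, y across, z square to its flat face, up.
- turned_brush_handle_end (a point): Tip of that brush's handle, 98 mm from its middle along -x; same axes.
- turned_brush_bristle_end (a point): Tip of that brush's bristles, 95 mm from its middle along +x; at the start about 1 mm from the pocket's bottom. A brush at rest lies loosely on the mouth's lower lip, its flat face about 27 deg from level.
- turned_brush: The same brush; origin on its underside, 6 mm below its middle point, same axes.
- stand_a_mouth (a point): The slanted wooden stand that holds the wrongly stored brush, fixed to the table. Pocket 44 mm wide, 28 high, 70 deep, walls 5, rising at 40 deg from level. Point: centre of the pocket's mouth, 82 mm above the table; x points out of the pocket up its slope, y across its width, z square to its lower wall (up). The mouth faces the robot's left, within 0.5 rad.
- other_brush_mid (a point): The middle of the other brush, a near twin of the first, which already stands handle-down, bristles up, in the other stand. Leave alone.
- stand_b_mouth (a point): The mouth of the other stand, the same kind as the first.

How it is judged:
By the outcome, as a careful person would: the job done as asked, in the order asked, and still so for the second after the job is handed in, with the robot touching nothing.
It also fails if it takes over 42 s, if anything falls off the work surface, if the arm or the gripper's body presses on something with over 40 N, if the wrist force passes 120 N, or if a joint passes its speed limit or range.

ROBOT

A 7-joint arm with a two-finger parallel gripper is mounted at the origin on the work surface; the furniture and walls round the work are solid. World frame = base frame: x ahead of the robot, y to its left, z up, the work surface at z = 0. Lengths are in mm, angles in rad, forces in N, time in s.
With the tool pointing down it reaches from about 400 to 900 mm from the base axis. Payload 5.6 kg.
Tool frame: the origin (TCP) lies midway between the tips of the shut fingers; the grasp point (between the pads) lies 19 mm behind it; x points along the fingers, y is the direction in which the jaws open and shut, and the axes are right-handed (so a half turn about x gives the same grasp; the last joint's range is limited). The gripper opens to 92 mm and grips with 3 to 60 N. Pads are 20 mm wide; open, the fingers measure 128 mm over their backs; the gripper's body (75 mm by 189 mm) begins 69 mm behind the grasp point.
Start: joints at [-1.145, 0.468, -0.012, 1.603, 0.006, 1.071, -0.056], TCP at [293.72, 579.86, 214.592] pointing down, gripper open.
Joint ranges: [-2.53, 2.53], [-0.31, 2.02], [-1.57, 1.55], [0.28, 2.44], [-1.29, 4.43], [0.15, 1.84], [-2.92, 2.92]. Speed limits (rad/s): [2.57, 2.57, 3.14, 3.14, 3.14, 3.14, 3.14].

INTERFACE

Orientations are given as a rotation vector (axis times angle).
In Python, from cell import robot, grip, kin, viewer gives the robot as it stands. Calls block until the motion is done:
- robot.movep(position, orientation): joint-space move of the TCP to a pose.
- robot.servo_line(position, feed=150, rotation=None): straight line of the TCP; rotation=None keeps the orientation; feed is the mean speed in mm/s.
- robot.goto_joints(angles): joint-space move.
- grip(opening, newtons=None): opening from 0.0 (shut) to 1.0 (fully open); newtons is the grip in N (None keeps the last); returns when the fingers have stopped.
- robot.hold(seconds).
- kin.ik(position, orientation): joint angles nearest the present ones, or None.
- robot.observe(): the state.
- viewer.read_camera(name): name is "scene" or "top" or "wrist"; returns the picture (420x560x3 uint8, red, green, blue); there is no depth.
- viewer.camera_info(name): a dict with "camera_matrix" (3x3 intrinsics, pixels), "R" (3x3) and "t" (3): a world point X has camera coordinates R X + t. Camera axes: x right, y down, z forward; pixel columns grow to the right and rows downward; lengths in mm; the calibration is good to about 2 mm. A picture is of the moment at which its call begins: read the wrist's pose just before it. camera_info takes no time and is no camera call; for the wrist camera it gives the pose at the moment of the call.
A pose or a line that the arm cannot do raises robot.IKError and nothing moves.
- robot.job_done(): hands the job in, once; it reports no verdict.
Trained networks look in the newest picture that a camera, given by its name, has taken for a name from the list of things; names that differ only in an ending like _2 or _b are one class to them, and where a whole thing is asked for, a point or a joint stands for the part that bears it (a point fixed in the world has none). Each returns a list of dicts, best first, with "confidence" (0 to 1); they miss things now and then, are a little off and sometimes report something else, mostly with a low value. They report only what shows in the picture. A call takes as long as a camera call.
- viewer.silhouettes(name, camera): "mask" (420x560 bool, what is visible of it).
- viewer.pinpoint(name, camera): "at" ([x, y, z] in mm, in the coordinates of the camera as it stood for that picture, good to about 4 mm: a listed point, or the origin of a listed thing).
The state is a dict: "t": time; "joints": joint angles; "joint_velocities": joint speeds; "joint_torque": joint torques, N m; "tcp_pos": TCP position; "tcp_rot": TCP orientation; "contact_force": force on the tool from outside, world axes, zero at the start; "wrist_torque": the same for the moment, N m; "grip_width": opening from 0.0 (shut) to 1.0 (fully open).
Only numpy, scipy, OpenCV 4.12 (cv2) and the standard library are available. Lean on these libraries where they do the work, as an engineer would, in place of code of your own. Each camera call takes 0.05 s, during which the arm holds its last target.

## Working session

There is one attempt and no reset: what is moved stays moved. The work goes in short steps, each a Python script; the robot and the scene stay as the last script left them, time stands still between calls to the robot, and variables do not carry over. Pictures are saved under pics/ and viewed, and the job is handed in when it is done.

```bash
ls; mkdir -p pics; cat > h.py <<'E'
import numpy as np, cv2
from scipy.spatial.transform import Rotation as Rn
from cell import robot, grip, kin, viewer
def save(cam,name):
    im=viewer.read_camera(cam); cv2.imwrite('pics/'+name+'.png',im[:,:,::-1]); return im
def world(cam,p,ci=None):
    ci=ci or viewer.camera_info(cam); R=np.array(ci['R']);t=np.array(ci['t']); return R.T@(np.array(p)-t)
def pix(cam,X,ci=None):
    ci=ci or viewer.camera_info(cam); c=np.array(ci['R'])@np.array(X)+np.array(ci['t']); q=np.array(ci['camera_matrix'])@c; return q[:2]/q[2]
E
python3 - <<'E'
from h import *
for c in ['scene','top','wrist']:
    save(c,c+'0')
    for n in ['turned_brush_mid','turned_brush_handle_end','stand_a_mouth','turned_brush','other_brush_mid']:
        for d in viewer.pinpoint(n,c)[:3]:
            w=world(c,d['at']); print(c,n,round(d['confidence'],2),w.round(1),pix(c,w).round())
print(robot.observe()['t'])
for c in ['scene','top','wrist']:
    ci=viewer.camera_info(c); print(c,-np.array(ci['R']).T@np.array(ci['t']))
E
```

```text
pics
scene turned_brush_mid 0.57 [521.5 151.6  89.5] [225. 186.]
scene turned_brush_handle_end 0.55 [500.5 233.6 132.5] [201. 159.]
scene stand_a_mouth 0.64 [534.4 127.9  83.3] [234. 191.]
scene turned_brush 0.84 [520.2 156.   80.6] [224. 188.]
scene other_brush_mid 0.56 [ 477.7 -164.3   86.6] [280. 277.]
top turned_brush_mid 0.73 [524.5 152.4  90.5] [197. 206.]
top turned_brush_handle_end 0.88 [497.4 232.3 128.2] [158. 214.]
top stand_a_mouth 0.55 [532.5 130.1  83.1] [207. 204.]
top turned_brush 0.7 [519.8 156.2  84.3] [196. 209.]
top other_brush_mid 0.91 [ 477.8 -163.3   91.3] [331. 230.]
0.9
scene [ 100.07150526 -730.47750215 1016.81495342]
top [ 365.64618766  -30.4156153  1019.32115439]
wrist [226.0711916  614.84926139 385.03573139]
```

```bash
python3 -c "
import cv2,numpy as np
a=cv2.imread('pics/scene0.png')[100:320,130:400];b=cv2.imread('pics/top0.png')[120:300,100:380]
cv2.imwrite('pics/s1.png',cv2.resize(a,None,fx=2.7,fy=2.7));cv2.imwrite('pics/t1.png',cv2.resize(b,None,fx=2.8,fy=2.8))"
```

```text
(no output)
```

View pics/s1.png

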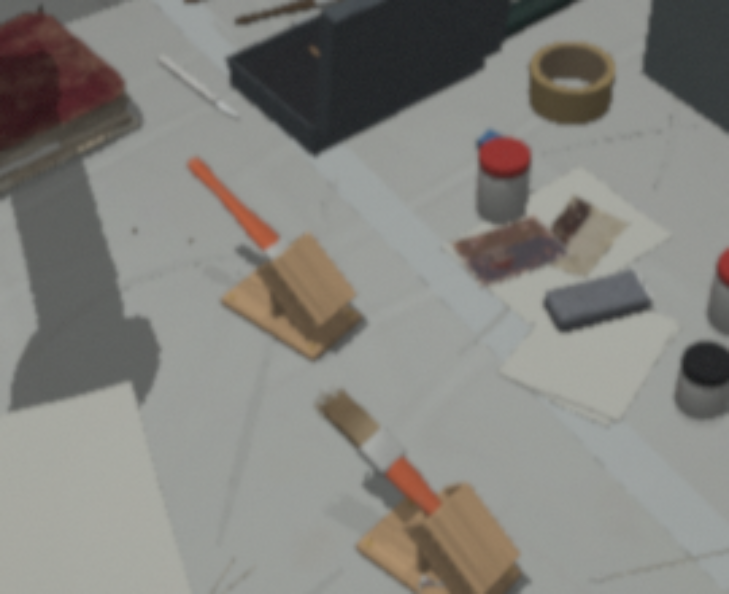

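View pics/t1.png

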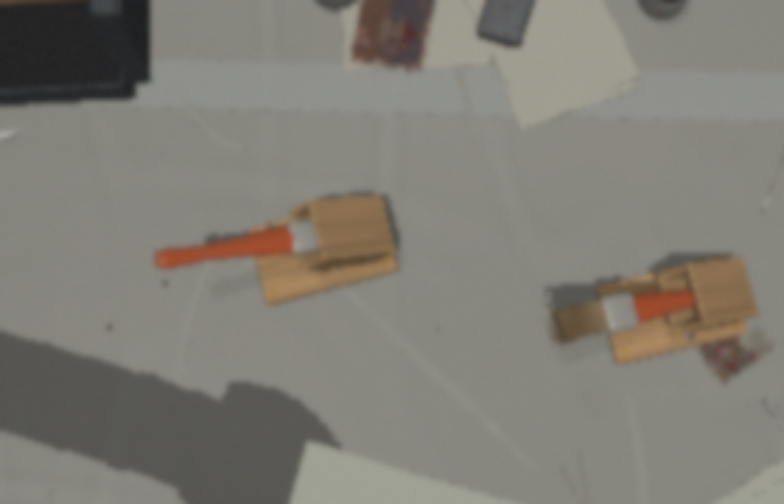

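View pics/scene0.png

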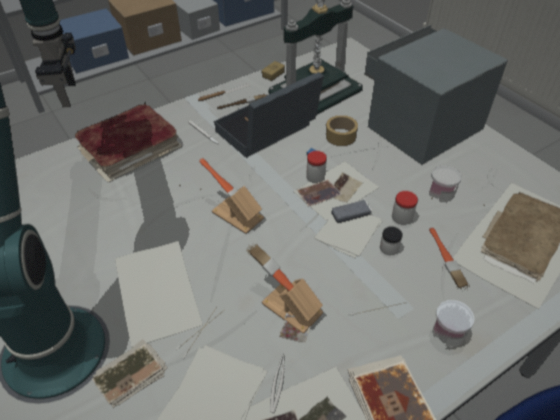

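View pics/top0.png

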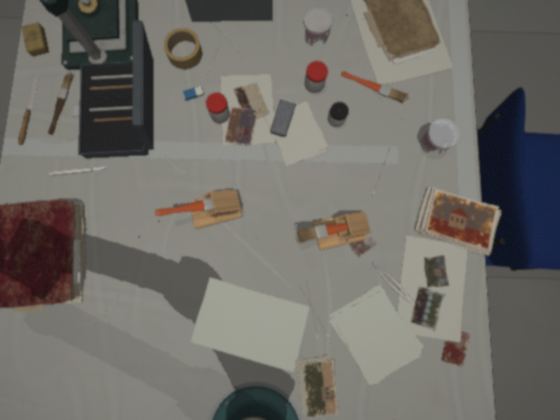

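Top and scene views agree: the turned brush (orange handle from top px (158,214) to the ferrule at (207,204)) sits in the left stand. The other brush, bristles out, is at top px (331,230). I'll check reachability of the planned poses next.

```bash
cat >> h.py <<'E'
def frame(yawdir, slope):
    """brush/pocket axes: out (up slope), y, z"""
    o=np.array([yawdir[0],yawdir[1],0.]);o/=np.linalg.norm(o)
    x=np.cos(slope)*o+np.array([0,0,np.sin(slope)])
    z=-np.sin(slope)*o+np.array([0,0,np.cos(slope)])
    return x,np.cross(z,x),z
def toolrot(F,sgn):
    x,y,z=F; X=-z; Y=sgn*y; return Rn.from_matrix(np.c_[X,Y,np.cross(X,Y)]).as_rotvec()
E
python3 - <<'E'
from h import *
B=np.array([523,152,90.]);H=np.array([498.5,233,130.])
yd=(H-B)[:2]
for s in (1,-1):
  for name,sl,along,back in [('grasp',27,-3,0),('pre',27,-3,120),('out',27,120,0),('ins',36,3,0),('ins',40,3,0),('preins',36,110,0),('high',27,100,100)]:
    F=frame(yd,np.radians(sl)); p=B+F[0]*along+F[2]*back-F[2]*19
    q=kin.ik(p,toolrot(F,s)); print(s,name,sl,None if q is None else np.round(q,2))
E
```

```text
1 grasp 27 [-0.86  0.9   1.11  1.98 -1.24  1.39 -1.98]
1 pre 27 [-0.87  0.87  1.34  1.89 -1.13  1.62 -2.  ]
1 out 27 [-1.09  0.74  1.12  2.   -1.18  1.31 -2.23]
1 ins 36 [-0.66  0.81  0.88  1.95 -1.2   1.38 -1.98]
1 ins 40 [-0.63  0.85  0.88  1.94 -1.23  1.46 -1.94]
1 preins 36 [-0.97  0.79  1.12  1.99 -1.26  1.49 -2.11]
1 high 27 [-1.09  0.75  1.35  1.93 -1.11  1.54 -2.2 ]
-1 grasp 27 [-0.19  0.57  0.13  1.94 -0.71  0.89  0.75]
-1 pre 27 [-0.28  0.45  0.36  1.86 -0.66  1.15  0.73]
-1 out 27 [-0.37  0.46  0.11  1.96 -0.7   0.88  0.52]
-1 ins 36 [-0.08  0.62  0.07  1.91 -0.8   0.99  0.86]
-1 ins 40 [-0.03  0.65  0.05  1.9  -0.83  1.03  0.91]
-1 preins 36 [-0.22  0.49  0.06  1.95 -0.81  0.98  0.69]
-1 high 27 [-0.44  0.36  0.34  1.9  -0.67  1.1   0.55]
```

```bash
python3 - <<'E'
from h import *
print([d for d in dir(kin) if d[0]!='_'],[d for d in dir(robot) if d[0]!='_'])
print(robot.observe()['tcp_rot'])
B=np.array([523,152,90.]);H=np.array([498.5,233,130.])
F=frame((H-B)[:2],np.radians(27)); p=B-3*F[0]+F[2]*(130-19)
print(p)
robot.movep(p+[0,0,40],toolrot(F,1)); print(robot.observe()['t'], robot.observe()['joints'])
ci=viewer.camera_info('wrist'); save('wrist','w1')
for n in ['turned_brush_mid','turned_brush_handle_end','stand_a_mouth']:
    for d in viewer.pinpoint(n,'wrist')[:2]:
        w=world('wrist',d['at'],ci); print(n,round(d['confidence'],2),w.round(1),pix('wrist',w,ci).round())
E
```

```text
['ik'] ['IKError', 'goto_joints', 'hold', 'job_done', 'movep', 'observe', 'servo_line']
[ 0.36767956  1.53931097 -0.3675589 ]
[538.36341399 101.20667212 187.53975269]
2.8667 [-0.87496166  0.76774822  1.34772084  1.84606953 -1.04190967  1.63098491
 -2.07674979]
turned_brush_mid 0.65 [526.5 155.9  90.4] [277. 182.]
turned_brush_handle_end 0.98 [498.2 238.1 133.1] [280. 277.]
stand_a_mouth 0.82 [532.1 126.2  77.6] [281. 147.]
```

View pics/w1.png

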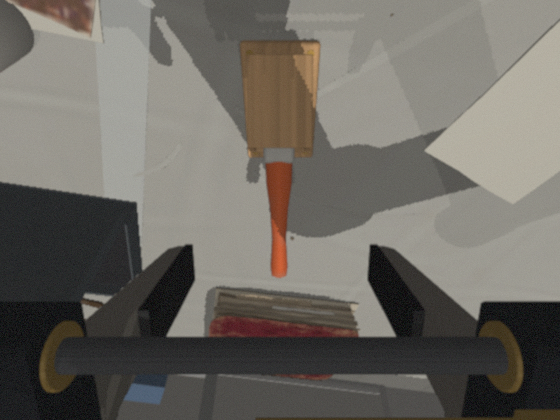

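The wrist view shows the handle axis along column ~279.5 (rows 163–277) and the stand centred at column 281, so they're parallel and aligned with the tool. The mouth edge is at row ~156. Poses agree within about 4 mm, so I'll grasp now.

```bash
cat >> h.py <<'E'
B=np.array([524.3,152.5,89.]); YD=np.array([-np.sin(np.radians(17)),np.cos(np.radians(17))])
F27=frame(YD,np.radians(27))
E
python3 - <<'E'
from h import *
F=F27; g=B-2*F[0]-19*F[2]; r=toolrot(F,1)
robot.servo_line(g+60*F[2],feed=150,rotation=r)
save('wrist','w2')
robot.servo_line(g,feed=80)
print(robot.observe()['contact_force'])
save('wrist','w3')
grip(0.0,15); o=robot.observe(); print(o['grip_width']*92,o['contact_force'],o['tcp_pos'],g,o['t'])
save('wrist','w4')
E
python3 -c "
import cv2,numpy as np
cv2.imwrite('pics/w34.png',cv2.resize(np.hstack([cv2.imread('pics/w3.png'),cv2.imread('pics/w4.png')]),(800,300)))"
```

```text
[-0.00910163 -0.12328427 -0.61776348]
27.835373099939492 [ 0.72815344  0.9353419  -0.65929848] [522.28799978 159.02325879  71.1388626 ] [522.29906464 159.04476465  71.16289504] 5.9167
```

View pics/w34.png

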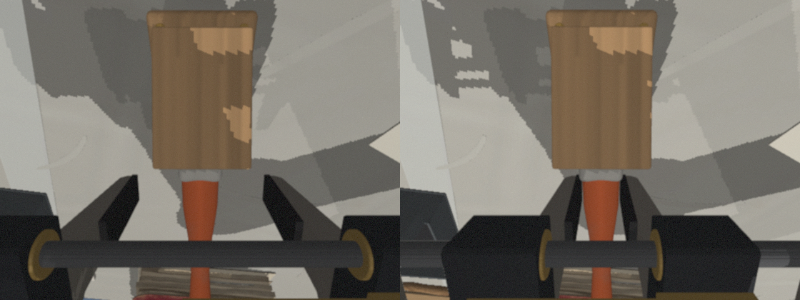

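Width reads 27.8 mm, so the pads are on the ferrule and square to the brush. Pulling it out.

```bash
python3 - <<'E'
from h import *
F=F27; g=B-2*F[0]-19*F[2]
robot.servo_line(g+120*F[0],feed=120)
print(robot.observe()['contact_force'],robot.observe()['grip_width']*92)
p=g+130*F[0]+np.array([0,0,80]); robot.servo_line(p,feed=150)
print(robot.observe()['joints'].round(2))
r=Rn.from_rotvec(toolrot(F,1))
for a in (-90,90,-120,-60,60,120):
    q=kin.ik(p,(r*Rn.from_euler('x',a,degrees=True)).as_rotvec()); print(a,None if q is None else np.round(q,2))
print(robot.observe()['t'])
save('scene','s3'); save('wrist','w5'); save('top','t3')
import cv2
cv2.imwrite('pics/c5.png',cv2.resize(np.hstack([cv2.imread('pics/s3.png'),cv2.imread('pics/w5.png')]),(800,300)))
E
```

```text
[-0.13863187 -0.44871183 -0.94848332] 27.879261580093292
[-1.22  0.7   1.32  1.95 -1.11  1.46 -2.32]
-90 [-1.1   0.52  1.07  1.94 -0.97  1.28 -0.87]
90 [ 0.62  0.78 -1.32  1.84  0.36  0.95  1.12]
-120 [-1.04  0.48  0.98  1.94 -0.93  1.23 -0.38]
-60 [-1.15  0.58  1.16  1.94 -1.02  1.33 -1.35]
60 [ 0.62  0.78 -1.32  1.84  0.36  0.95  1.64]
120 [ 0.62  0.78 -1.32  1.84  0.36  0.95  0.59]
7.8333
```

View pics/c5.png

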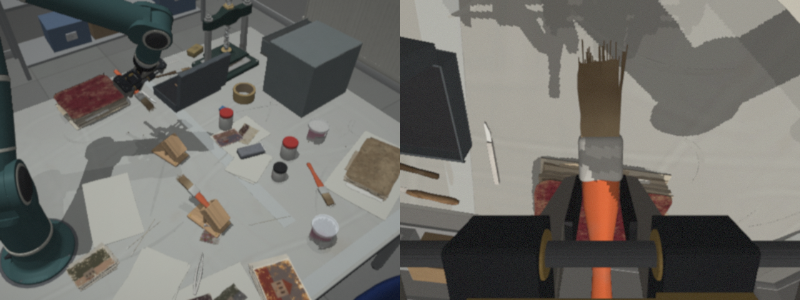

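The brush is out and held straight in the jaws (bristles at wrist crop cols 578–628). Turning it end for end now.

```bash
python3 - <<'E'
from h import *
F=F27; g=B-2*F[0]-19*F[2]
p=g+130*F[0]+np.array([0,0,80]); r=Rn.from_rotvec(toolrot(F,1))
robot.movep(p,(r*Rn.from_euler('x',-90,degrees=True)).as_rotvec())
F=frame(YD,np.radians(36))
robot.movep(p,toolrot(F,-1))
o=robot.observe();print(o['joints'].round(2),o['grip_width']*92,o['t'])
T=Rn.from_rotvec(o['tcp_rot']).as_matrix(); 
for c in ['wrist','scene','top']:
  ci=viewer.camera_info(c); save(c,'a_'+c)
  for n in ['turned_brush_mid','turned_brush_handle_end','turned_brush_bristle_end','stand_a_mouth']:
    for d in viewer.pinpoint(n,c)[:2]:
        w=world(c,d['at'],ci); print(c,n,round(d['confidence'],2),w.round(1),pix(c,w,ci).round(),'tool',(T.T@(w-o['tcp_pos'])).round(1))
print(robot.observe()['t'])
import cv2
cv2.imwrite('pics/c6.png',cv2.resize(np.hstack([cv2.imread('pics/a_scene.png'),cv2.imread('pics/a_wrist.png')]),(800,300)))
E
```

```text
[-0.79  0.45  0.73  1.94 -0.98  1.25  0.74] 28.048559652184412 10.7167
wrist turned_brush_mid 0.9 [491.  261.5 226.4] [279. 274.] tool [-18.4   0.   -2.5]
wrist turned_brush_bristle_end 0.65 [465.5 331.4 280.3] [269.  66.] tool [-18.3  -4.  -94.4]
scene turned_brush_mid 0.55 [491.  258.9 228.1] [188. 126.] tool [-21.2  -0.7  -1.6]
scene turned_brush_handle_end 0.92 [520.1 181.6 171. ] [216. 156.] tool [-23.4   4.6  98.6]
scene turned_brush_bristle_end 0.79 [471.9 329.8 279.3] [165.  97.] tool [-19.5   1.6 -91.1]
scene stand_a_mouth 0.59 [533.8 130.2  81.7] [234. 192.] tool [ 17.7   2.8 194.2]
top turned_brush_mid 0.66 [ 477.  -160.6   90.9] [330. 230.] tool [-143.5 -136.4  400.6]
top turned_brush_bristle_end 0.82 [466.2 330.8 277.3] [ 82. 217.] tool [-16.3  -3.5 -92. ]
top stand_a_mouth 0.9 [532.3 132.7  83.2] [206. 204.] tool [ 18.    2.1 191. ]
11.4667
```

View pics/c6.png

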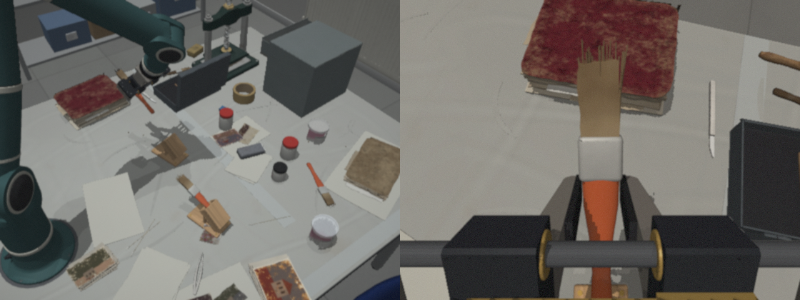

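Turned: the bristles now point outward and up, the handle goes toward the stand, and the in-hand position is as planned (mid within ~2 mm of the grasp). I'll line up in front of the mouth and check.

```bash
cat >> h.py <<'E'
M=np.array([533.0,129.4,82.]); FP=frame(YD,np.radians(39.5)); RI=toolrot(FP,-1)
def tcp_for(out,up=-1): # brush middle `out` mm outside mouth
    return M+FP[0]*(out+1)+FP[2]*(up-19)
E
python3 - <<'E'
from h import *
robot.servo_line(tcp_for(135),feed=120,rotation=RI)
o=robot.observe();print(o['joints'].round(2),o['contact_force'].round(1),o['t'])
for c in ['scene','top']:
  ci=viewer.camera_info(c); save(c,'b_'+c)
  for n in ['turned_brush_handle_end','turned_brush_bristle_end','stand_a_mouth']:
    for d in viewer.pinpoint(n,c)[:1]:
        w=world(c,d['at'],ci); print(c,n,round(d['confidence'],2),w.round(1),pix(c,w,ci).round(),'pocket',(np.array(FP)@(w-M)).round(1))
save('wrist','b_wrist')
ci=viewer.camera_info('scene'); print([pix('scene',M+FP[0]*k,ci).round() for k in (0,37,135)])
a=cv2.imread('pics/b_scene.png')[90:250,120:300];b=cv2.imread('pics/b_top.png')[140:260,100:280]
cv2.imwrite('pics/c7.png',np.hstack([cv2.resize(a,None,fx=2.2,fy=2.2),cv2.resize(b,(396,352))]))
E
```

```text
[-0.65  0.58  0.68  1.96 -1.08  1.28  0.93] [-0.4  0.2  0.1] 12.15
scene turned_brush_handle_end 0.89 [526.5 156.1 103.5] [225. 181.] pocket [34.9 -1.6 -0.9]
scene stand_a_mouth 0.7 [535.4 127.2  82.6] [235. 192.] pocket [-1.8 -1.6  2.2]
top turned_brush_bristle_end 0.86 [477.8 300.8 222.5] [110. 216.] pocket [228.3   2.6  -6.1]
top stand_a_mouth 0.69 [534.5 129.3  84.4] [208. 203.] pocket [ 1.2 -1.5  2.2]
[array([234., 192.]), array([225., 180.]), array([201., 149.])]
```

View pics/c7.png

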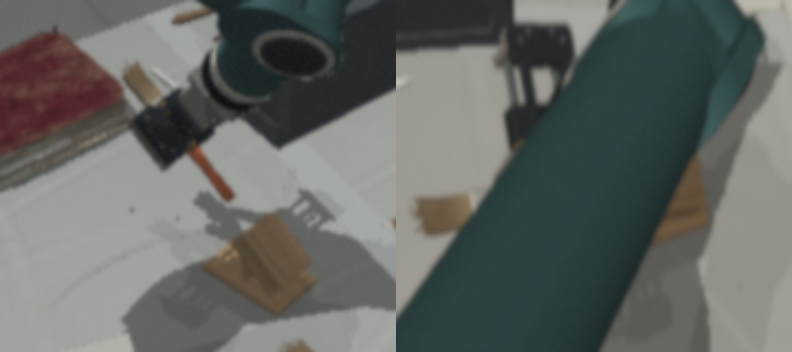

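View pics/b_wrist.png

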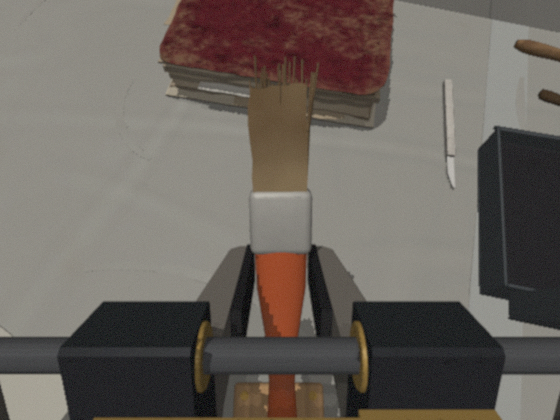

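The handle tip measures 35 mm in front of the mouth and under 3 mm off its axis. In the wrist view it sits at column 282, against 280 for the stand. Inserting stepwise with force checks.

```bash
python3 - <<'E'
from h import *
robot.servo_line(tcp_for(135,0),feed=60)
for out,f in [(90,100),(70,80),(50,80),(38,60),(32,40),(28,30)]:
    robot.servo_line(tcp_for(out,0),feed=f); o=robot.observe()
    print(out,(np.array(FP)@o['contact_force']).round(1),round(o['grip_width']*92,1),round(o['t'],2))
    if np.linalg.norm(o['contact_force'])>8: break
save('wrist','d_wrist')
for c in ['scene']:
  ci=viewer.camera_info(c); save(c,'d_scene')
  for n in ['turned_brush_mid','turned_brush_bristle_end','stand_a_mouth']:
    for d in viewer.pinpoint(n,c)[:2]:
        w=world(c,d['at'],ci); print(c,n,round(d['confidence'],2),w.round(1),'pocket',(np.array(FP)@(w-M)).round(1))
a=cv2.imread('pics/d_scene.png')[90:250,120:300];b=cv2.imread('pics/d_wrist.png')
cv2.imwrite('pics/c8.png',np.hstack([cv2.resize(a,None,fx=2.,fy=2.),cv2.resize(b,(427,320))]))
E
```

```text
90 [-0.4 -0.1 -0.5] 28.1 13.45
70 [ 0.5  0.1 -0.5] 27.7 13.85
50 [-1.2 -0.1 -0.7] 27.9 14.25
38 [ 0.6 -0.8 -0.5] 28.0 14.6
32 [-0.2  0.6 -0.7] 27.6 14.9
28 [ 0.1  0.1 -0.7] 27.8 15.18
scene turned_brush_mid 0.75 [523.6 151.5 100.4] pocket [30.1  2.5 -1. ]
scene turned_brush_bristle_end 0.7 [504.1 218.4 158.8] pocket [121.1   1.6  -0.2]
scene stand_a_mouth 0.61 [535.7 128.9  83.4] pocket [-0.1 -2.4  1.9]
```

View pics/c8.png

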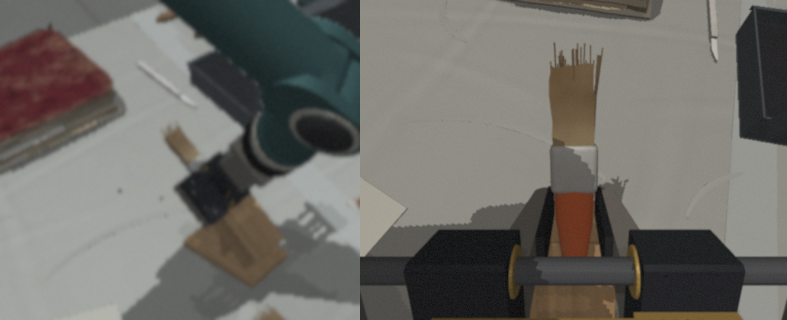

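No contact yet. I'll feel gently for the bottom.

```bash
python3 - <<'E'
from h import *
for out in [26.5,25,23.5,22,20.5,19]:
    robot.servo_line(tcp_for(out,0),feed=20); robot.hold(0.1); o=robot.observe(); f=np.array(FP)@o['contact_force']
    print(out,f.round(1),round(o['t'],2))
    if f[0]>4: break
E
```

```text
26.5 [3.9 0.6 0.7] 15.78
25 [ 7.6 -1.1  1. ] 16.13
```

The bottom was felt at about 25–26 mm, so the brush is fully home. I'll lower it onto the lip, release and back off.

```bash
python3 - <<'E'
from h import *
robot.servo_line(tcp_for(25.8,0),feed=20)
robot.servo_line(tcp_for(25.8,-5),feed=30); o=robot.observe(); print((np.array(FP)@o['contact_force']).round(1))
grip(1.0); robot.hold(0.3); print(robot.observe()['grip_width'],robot.observe()['contact_force'].round(1))
robot.servo_line(tcp_for(25.8,130),feed=150)
ci=viewer.camera_info('wrist'); save('wrist','e_wrist')
for n in ['turned_brush_mid','turned_brush_bristle_end','stand_a_mouth']:
    for d in viewer.pinpoint(n,'wrist')[:2]:
        w=world('wrist',d['at'],ci); print(n,round(d['confidence'],2),w.round(1),'pocket',(np.array(FP)@(w-M)).round(1))
robot.servo_line(robot.observe()['tcp_pos']+[-60,60,60],feed=200)
ci=viewer.camera_info('scene'); save('scene','e_scene')
for n in ['turned_brush_mid','turned_brush_bristle_end','other_brush_mid']:
    for d in viewer.pinpoint(n,'scene')[:2]:
        w=world('scene',d['at'],ci); print(n,round(d['confidence'],2),w.round(1),'pocket',(np.array(FP)@(w-M)).round(1))
print(robot.observe()['t'])
a=cv2.imread('pics/e_scene.png')[90:330,120:340];b=cv2.imread('pics/e_wrist.png')
cv2.imwrite('pics/c9.png',np.hstack([cv2.resize(a,(330,360)),cv2.resize(b,(470,360))]))
E
```

```text
[ 6.2 -0.2 -0.6]
1.0040089236021004 [-0.2  0.5  0.6]
turned_brush_mid 0.82 [528.1 156.3  89.7] pocket [ 25.9  -3.2 -11.3]
turned_brush_mid 0.2 [527.1 160.6  81.6] pocket [ 24.   -3.5 -20.4]
turned_brush_bristle_end 0.67 [501.1 240.  131.1] pocket [120.1  -1.9 -35.3]
turned_brush_bristle_end 0.24 [528.9 157.8  82.5] pocket [ 22.2  -4.4 -17.7]
stand_a_mouth 0.64 [532.9 126.5  82.6] pocket [-1.7  1.   2.2]
turned_brush_mid 0.8 [521.1 154.3  90.8] pocket [ 26.7   4.1 -10.6]
turned_brush_bristle_end 0.69 [502.9 235.2 130.6] pocket [115.8  -2.2 -32.4]
other_brush_mid 0.85 [ 480.1 -162.9   87.1] pocket [-200.5  136.1  171.9]
20.1583
```

View pics/c9.png

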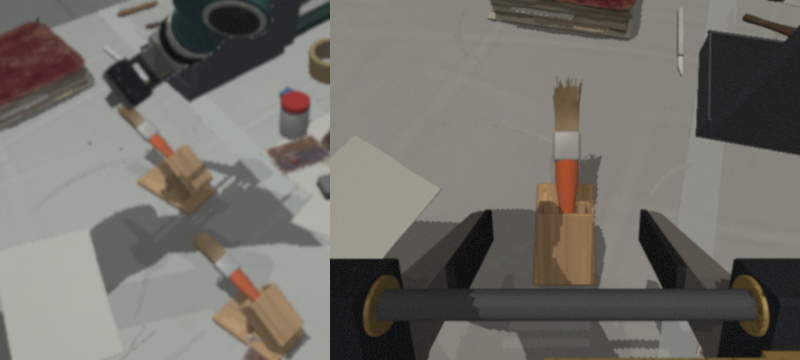

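The brush sits handle-down with its middle about 26 mm outside the mouth (25 is fully home) and its bristles up. The other brush hasn't moved and the arm is clear.

```bash
python3 - <<'E'
from h import *
robot.job_done()
E
```

```text
the job is handed in; nothing more can be done
```

The wrongly stored brush is now back in the same stand, handle first with its bristles up. I released it, backed the arm clear, and handed the job in at about 20 s of the 42 s allowed.

- **Depth:** I felt the pocket bottom at about 4–8 N. After release, two cameras put the brush's middle 26–27 mm outside the mouth, where fully home is 25 mm.
- **Resting position:** Its bristle end is at about z = 131 mm, which fits a brush lying on the lower lip at the expected tilt.
- **Other brush:** It reads within about 3 mm of its starting position, which is within the detectors' accuracy.
- **Disagreements:** The detectors differed by 4–7 mm on the brush's sideways position. The top camera once took the other brush for the turned one, and I ignored that reading. No check failed.

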